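# Load the benchtop incubator, shut it on its catch and start the timer

## Robot

A 6-joint arm with a two-finger parallel gripper is mounted at the origin on the work surface. World frame = base frame: x ahead of the robot, y to its left, z up, the work surface at z = 0. Lengths are in mm, angles in rad, forces in N, time in s.
With the tool pointing down it reaches from about 350 to 975 mm from the base axis. Payload 7.1 kg.
Tool frame: the origin (TCP) lies on the centre line of the jaws, within the pads' length; the fingertips stand 8 mm ahead of it and the grasp point (between the pads) lies 11 mm behind it; z points along the fingers, x is the direction in which the jaws open and shut, and the axes are right-handed (so a half turn about z gives the same grasp; the last joint's range is limited). The gripper opens to 88 mm and grips with 3 to 60 N. Pads are 20 mm wide; open, the fingers measure 115 mm over their backs; the gripper's body (75 mm by 178 mm) begins 61 mm behind the grasp point.
Start: joints at [1.225, 0.423, 1.63, -0, 1.089, -0.019], TCP at [200.602, 591.915, 230.675] pointing down, gripper open.
Joint ranges: [-3, 3], [-0.9, 2.11], [0.09, 2.58], [-1.31, 4.45], [0.11, 2.69], [-2.54, 2.54]. Speed limits (rad/s): [2.39, 2.39, 3.01, 3.14, 3.14, 3.14].

## Interface

Orientations are given as a rotation vector (axis times angle).
In Python, from workcell import ctrl gives the robot as it stands.
- The arm moves only by the shell command python3 -m handwheel 'ROWS'. ROWS is JSON, a list of rows, each a list of 3 entries, a list of its own where there are three numbers: the turn, a rotation vector about the tool's x, y, z in rad, then the shift along the tool's x, y, z in mm, then the opening, from 0 (shut) to 1 (fully open). In form: [[[ax, ay, az], [tx, ty, tz], jaw], ...]. A call has exactly 10 rows; each row shifts and turns the pose as measured when the row begins, along the tool's axes as they then stand; what a row does not reach is not made up. A row lasts 1/12 s, in which the tool goes at most 41.7 mm and 7.16 degrees, less where a joint would pass 70% of its speed; a pose out of reach is approached as far as the arm can. A call with a gripper value outside its range is refused whole. The fingers move at their own pace and stop on an object; the grip force is fixed at half the most. Time passes only in rows, so rows that do not move let the fingers close, or fill a call up. It gives the time, the measured TCP pose, the force and the opening at its end, in the units of the state.
- ctrl.get_obs(): the state, without advancing time (a new reading comes with each control period).
- ctrl.get_image(name): name is "side" or "top"; returns a dict with "pixels" (400x640x3 uint8, red, green, blue), "camera_matrix" (3x3 intrinsics, pixels), "dist" ([k1, k2, p1, p2, k3] as OpenCV has them; the pictures are not rectified), "rvec" (rotation vector, rad) and "tvec" (3), from world to camera coordinates, as OpenCV has them. Camera axes: x right, y down, z forward; pixel columns grow to the right and rows downward; lengths in mm; the calibration is good to about 2 mm. A picture is of the moment at which its call begins. There is no depth.
- ctrl.close_job(): hands the job in, once; it reports no verdict.
Trained networks look in a picture, given as the dict that the camera call returned (one of the last four; its "shot" number tells which), for a name from the list of things; names that differ only in an ending like _2 or _b are one class to them, and where a whole thing is asked for, a point or a joint stands for the part that bears it (a point fixed in the world has none). Each returns a list of dicts, best first, with "score" (0 to 1); they miss things now and then, are a little off and sometimes report something else, mostly with a low value. They report only what shows in the picture. A call takes as long as a camera call.
- ctrl.look_for(picture, query): "position" ([x, y, z] in mm, in the coordinates of the camera as it stood for that picture, good to about 4 mm: the middle of the surface that is visible of it).
- ctrl.spot_point(picture, query): "position" ([x, y, z] in mm, in the coordinates of the camera as it stood for that picture, good to about 4 mm: a listed point, or the origin of a listed thing).
The state is a dict: "t": time; "qpos": joint angles; "qvel": joint speeds; "joint_torque": joint torques, N m; "ee_pos": TCP position; "orientation": TCP orientation; "ft_force": force on the tool from outside, world axes, zero at the start; "moment": the same for the moment, N m; "width": finger opening in mm.
Only numpy, scipy, OpenCV 4.12 (cv2) and the standard library are available. Lean on these libraries where they do the work, as an engineer would, in place of code of your own. Each camera call takes 0.05 s, during which the arm holds its last target.

## Task

Set the blue tube rack (the one with the orange-capped tubes) upright on the incubator's pulled-out shelf and let go of it, without dropping it, then push the shelf smoothly all the way in. Swing the incubator's door shut without slamming it, pressing until it seats home on its catch, and then press the green start key of the bench timer right down. Do not tip the rack, and leave the other things on the bench where they are.

Things in the scene. Friction and masses are not known exactly. Their poses are not given: they have to be found in the camera images.
- incubator: benchtop incubator, fixed: white heater base 76 mm high with a clear acrylic chamber (white edges) on it, 270 mm wide, 240 mm deep, 286 mm high overall. Origin: at bench level, at the middle of the front face; x points into the machine (away from the robot), y to its left, z up. The front opening is 244 mm wide, from 76 to 278 mm above the bench, under the solid clear roof
- shelf (a joint): how far the shelf is pulled out, m: 0 = fully in (its lip then stands 14 mm behind the front face), at most 0.175; it runs along the incubator's -x with about 1.5 N of friction and stays where it is left. It starts pulled out, 0.150 to 0.175
- shelf_floor (a point): centre of the upper face of the steel shelf's floor, 100 mm above the bench; axes as the incubator's. The floor is 190 mm (x) by 200 mm (y) outside, 184 by 194 mm inside its rims; the side and rear rims stand 12 mm and the front lip 22 mm above it
- shelf_lip (a point): middle of the front (robot-side) face of the shelf's front lip, 112 mm above the bench; the lip is 200 mm wide and spans 92 to 122 mm above the bench: the place to push the shelf in
- door (a joint): opening angle of the door, rad: 0 = shut and seated, grows as the free edge swings out to the robot; starts at 1.5 to 1.85 (standing out at the machine's right) and stays where it is left. From about 0.075 to 0.04 a spring roller catch resists (about 7 N at the catch, 10 N at door_push); past that it pulls the door home to 0, a solid stop; else it stays ajar. It meets the shelf if that is not in
- door_hinge (a point): point on the door's upright hinge axis (right-hand, -y edge; in the incubator's frame x -7 mm, y -137 mm), 182 mm above the bench. The point turns with the door: its y axis runs along the door to the free edge, its -x axis out of the outer face. The door's steel strike stands 30 mm off its inner face, 233 mm along y
- door_push (a point): point on the outer face of the door (clear panel 8 mm thick, white edges, 262 mm wide, from 82 to 282 mm above the bench), 165 mm from the hinge axis along the door, 4 mm outside the axis plane, 200 mm above the bench; axes as door_hinge's. A dark upright bar handle, 90 mm long and standing 36 mm off the face, is 240 mm from the hinge axis
- rack_mid (a point): middle of the blue tube rack with orange-capped tubes (0.4 kg, 130 mm along its x, 66 mm along its y, 143 mm high), 71.5 mm above its underside; z up. Its carrying bar runs along its x, 130 mm long (uprights at the ends), 14 mm wide, 16 mm high, its middle 63.5 mm above this point; the tube caps end 27 mm below the bar's underside
- rack: the same rack, origin at the centre of its underside
- empty_rack: yellow tube rack of the same shape, without tubes; origin under its centre. To be left alone
- start_key_top (a point): centre of the top of the timer's round green start key, 27 mm across, about 10 mm proud of the white timer case (105 by 96 mm, fixed) and 36 mm above the bench; the case's display part, 44 to 80 mm behind the key's centre (its +x), with a sloping display in front of it, is 44 mm high
- start_key (a joint): how far the start key is pressed down, m: 0 = up, 0.005 = right down (5 N); springs back
- bottle: amber bottle, 66 mm across, 150 mm high; origin under its centre. Left alone
- tip_box: pipette tip box, 87 by 127 mm, 67 mm high; origin under its centre. Left alone
- tape: roll of orange tape lying flat, 104 mm across, 24 mm high; origin under its centre. Left alone
- pen_basket: white basket with pens, 120 by 85 mm, about 135 mm high with the pens; origin under its centre. Left alone
- notes: yellow pad of notes, 76 by 76 by 14 mm; origin under its centre. Left alone
- carton: small white and green carton, 95 by 45 by 42 mm; origin under its centre. Left alone

How it is judged (in metres and radians):
On the way, in this order (a step that is already met when the one before it is completed fails the run):
1. the blue rack stands upright on the shelf's floor, let go (z of rack_mid in the frame of shelf_floor between 0.066 and 0.077 m and x of rack_mid in the frame of shelf_floor between -0.075 and 0.075 m and y of rack_mid in the frame of shelf_floor between -0.08 and 0.08 m and angle between rack_mid's own z axis and vertical below 0.07 rad and contact force between the fingers and rack below 0.3 N), for 0.2 s.
2. the shelf is pushed fully in (within 8 mm) with the rack standing on it (z of rack_mid in the frame of shelf_floor between 0.066 and 0.077 m and x of rack_mid in the frame of shelf_floor between -0.075 and 0.075 m and y of rack_mid in the frame of shelf_floor between -0.08 and 0.08 m and angle between rack_mid's own z axis and vertical below 0.07 rad and value of joint shelf below 0.008 m), for 0.2 s.
3. the door is shut and seated on its catch (within 0.012 rad) (value of joint door below 0.012 rad and value of joint shelf below 0.008 m), for 0.2 s.
4. the timer's start key is pressed down (at least 3.5 of its 5 mm) (value of joint start_key above 0.0035 m and value of joint door below 0.012 rad), for 0.05 s.
At the end, for the whole second after the job is handed in: The blue rack stands flat on the shelf's floor (upright within 0.07 rad, its middle 66 to 77 mm above the floor and within the rims), at rest; the shelf is in to within 8 mm; the door is seated to within 0.012 rad; the start key has been pressed at least 3.5 mm after that and is up again (all of step 3 and z of rack_mid in the frame of shelf_floor between 0.066 and 0.077 m and x of rack_mid in the frame of shelf_floor between -0.075 and 0.075 m and y of rack_mid in the frame of shelf_floor between -0.08 and 0.08 m and angle between rack_mid's own z axis and vertical below 0.07 rad and linear speed of rack below 0.02 m/s and value of joint start_key below 0.002 m); the robot touches nothing.
It fails at once if the blue rack tips by more than 0.5 rad (angle between rack_mid's own z axis and vertical above 0.5 rad).
It fails at once if the blue rack is dropped, flung or jolted: it moves faster than 0.45 m/s while the fingers do not hold it (linear speed of rack above 0.45 m/s and contact force between the fingers and rack below 0.3 N).
It fails at once if the door is slammed: it swings faster than 1.8 rad/s in the last 0.4 to 0.1 rad before it meets the catch (velocity of joint door below -1.8 rad/s and value of joint door between 0.1 and 0.4 rad).
It fails at once if another thing on the bench is moved by more than 30 mm or tipped over (distance of any of bottle, tip_box, tape, pen_basket, notes, carton, empty_rack from where it was at the start of the episode above 0.03 m or angle between any of bottle, tip_box, tape, pen_basket, notes, carton, empty_rack's own z axis and vertical above 0.5 rad).
It also fails if it takes over 72 s, if anything falls off the work surface, if the arm or the gripper's body presses on something with over 40 N, if the wrist force passes 120 N, or if a joint passes its speed limit or range.

## Working session

There is one attempt and no reset: what is moved stays moved. The work goes in short steps, Python scripts to look and compute and a shell command to move; the robot and the scene stay as the last step left them, time stands still between calls to the robot, and variables do not carry over. Pictures are saved under pics/ and viewed, and the job is handed in when it is done.

```bash
mkdir -p pics; cat > h.py <<'E'
import numpy as np, cv2
from workcell import ctrl
from scipy.spatial.transform import Rotation as R
def shot(name,fn=None):
    p=ctrl.get_image(name)
    if fn: cv2.imwrite('pics/'+fn,cv2.cvtColor(p['pixels'],cv2.COLOR_RGB2BGR))
    return p
def w(p,c):
    Rm=R.from_rotvec(np.ravel(p['rvec'])).as_matrix()
    return Rm.T@(np.array(c)-np.ravel(p['tvec']))
def pts(p,qs,kind='spot_point',n=2):
    for q in qs:
        for d in getattr(ctrl,kind)(p,q)[:n]:
            print(q,round(d['score'],2),np.round(w(p,d['position']),1),[k for k in d if k not in('score','position')])
def proj(p,X):
    return cv2.projectPoints(np.array(X,float).reshape(-1,1,3),np.array(p['rvec'],float),np.array(p['tvec'],float),np.array(p['camera_matrix'],float),np.array(p['dist'],float))[0].reshape(-1,2)
def st():
    o=ctrl.get_obs(); Rm=R.from_rotvec(o['orientation']).as_matrix()
    print('t',round(o['t'],2),'pos',np.round(o['ee_pos'],1),'w',round(float(o['width']),1),'F',np.round(o['ft_force'],1)); print(np.round(Rm,3)); print('q',np.round(o['qpos'],2))
    return o,Rm
E
python3 - <<'E'
from h import *
st()
for n in('side','top'):
    p=shot(n,n+'0.png')
    print(n)
    pts(p,['incubator','shelf_floor','shelf_lip','door_hinge','door_push','rack_mid','empty_rack','start_key_top','bottle','tip_box','tape','pen_basket','notes','carton'],n=1 if n=='x' else 2)
E
```

```text
t 0.0 pos [200.4 591.4 229.9] w 87.3 F [0.1 0.6 0.2]
[[ 0.321  0.947 -0.001]
 [ 0.947 -0.321 -0.001]
 [-0.002 -0.    -1.   ]]
q [ 1.23  0.42  1.63  0.    1.09 -0.02]
side
incubator 0.95 [669.3  19.7  -2.2] []
incubator 0.62 [ 3.256e+02 -3.852e+02 -2.000e-01] []
shelf_floor 0.67 [608.7  25.9  98.2] []
shelf_lip 0.77 [517.8  26.4 111.3] []
door_hinge 0.56 [ 660.6 -118.8  178.9] []
door_push 0.7 [ 492.2 -139.8  196. ] []
rack_mid 0.8 [439.  274.3  66.4] []
start_key_top 0.54 [ 472.5 -323.7   33.4] []
bottle 0.6 [709.2 326.2  -1.5] []
tip_box 0.87 [ 699.5 -301.1   -1.4] []
tape 0.8 [ 4.663e+02 -5.376e+02  5.000e-01] []
tape 0.65 [611.8  23.  100.3] []
pen_basket 0.97 [ 6.335e+02 -4.815e+02  2.000e-01] []
pen_basket 0.74 [ 474.6 -322.1   34.5] []
notes 0.88 [ 323.8 -386.1   -2.8] []
carton 0.92 [301.  374.6  -4.1] []
carton 0.2 [439.2 272.   67.2] []
top
incubator 0.56 [670.5  25.6  -1.3] []
incubator 0.33 [ 637.3 -472.2    1.2] []
shelf_floor 0.95 [612.9  26.5  98.1] []
shelf_lip 0.72 [513.4  28.6 111.1] []
door_hinge 0.95 [ 660.6 -111.2  183.4] []
door_push 0.63 [ 495.  -138.2  196.5] []
door_push 0.42 [ 656.8 -111.5  186.3] []
rack_mid 0.87 [436.1 281.3  72.5] []
start_key_top 0.59 [ 470.3 -319.5   31.1] []
bottle 0.82 [709.5 325.3   2.5] []
tip_box 0.87 [ 699.2 -298.     5.3] []
tape 0.63 [ 468.4 -535.4   -2.6] []
tape 0.33 [433.8 277.8  -1.1] []
pen_basket 0.69 [ 6.401e+02 -4.728e+02  5.000e-01] []
carton 0.55 [300.6 377.8  -2.6] []
```

View pics/side0.png

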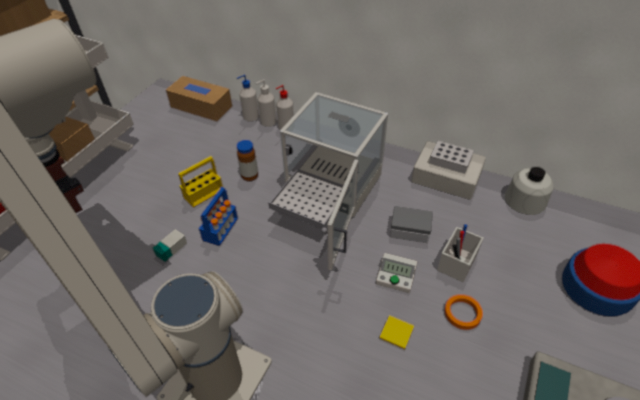

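View pics/top0.png

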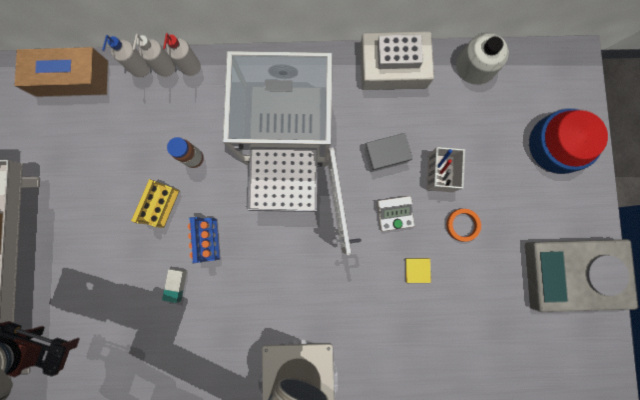

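```bash
python3 - <<'E'
from h import *
im=cv2.imread('pics/top0.png')
cv2.imwrite('pics/topz.png',cv2.resize(im[140:290,120:270],None,fx=4,fy=4,interpolation=cv2.INTER_CUBIC))
cv2.imwrite('pics/topz2.png',cv2.resize(im[45:265,215:365],None,fx=2.7,fy=2.7,interpolation=cv2.INTER_CUBIC))
p=shot('top')
print(proj(p,[[437,278,135],[437,278,0],[670,23,0]]).round(1), p['camera_matrix'])
h=im
hsv=cv2.cvtColor(im,cv2.COLOR_BGR2HSV)
m=cv2.inRange(hsv,(100,120,60),(125,255,255)); m[:, :185]=0;m[:,225:]=0;m[:210]=0;m[270:]=0
c=np.argwhere(m)[:,::-1].astype(np.float32)
print(cv2.minAreaRect(c),cv2.boxPoints(cv2.minAreaRect(c)))
E
```

```text
[[194.1 239.7]
 [208.1 239.9]
 [286.7 166.2]] [[373.83784313   0.         319.094348  ]
 [  0.         373.83784313 202.47273644]
 [  0.           0.           1.        ]]
((204.3621368408203, 238.75091552734375), (45.099769592285156, 26.21359634399414), 86.05481719970703) [[189.73491 217.15625]
 [215.8864  215.35269]
 [218.98936 260.34558]
 [192.83788 262.14914]]
```

View pics/topz.png

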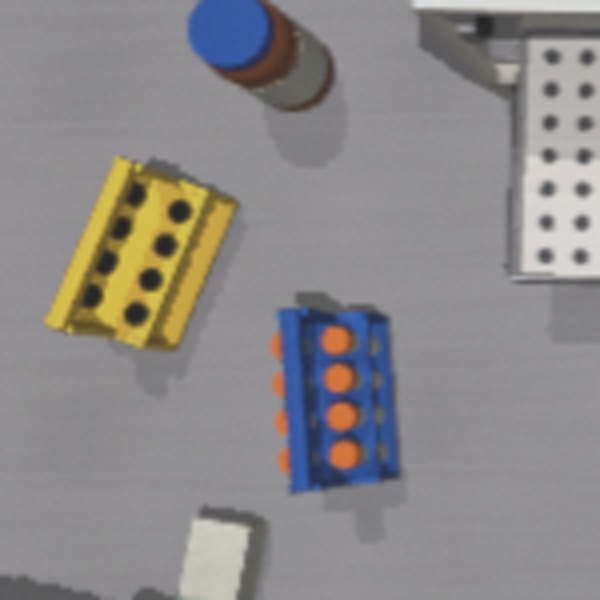

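View pics/topz2.png

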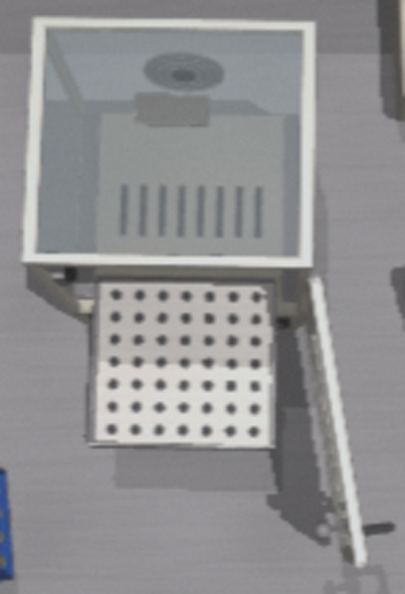

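```bash
cat >> h.py <<'E'
def unproj(p,uv,z):
    K=np.array(p['camera_matrix'],float);D=np.array(p['dist'],float)
    n=cv2.undistortPoints(np.array(uv,float).reshape(-1,1,2),K,D).reshape(-1,2)
    Rm=R.from_rotvec(np.ravel(p['rvec'])).as_matrix();t=np.ravel(p['tvec']);C=-Rm.T@t
    d=np.c_[n,np.ones(len(n))]@Rm
    return C+d*((z-C[2])/d[:,2])[:,None]
def go(target,yawx=None):
    """print shift in tool axes to target TCP, and turn about tool z so that tool x has world yaw"""
    o,Rm=st(); d=np.array(target)-o['ee_pos']
    if yawx is not None:
        a=np.arctan2(Rm[1,0],Rm[0,0]); e=(yawx-a+np.pi/2)%np.pi-np.pi/2; print('turn tz',round(-e,3))
    print('shift tool',np.round(Rm.T@d,1),'dist',round(np.linalg.norm(d),1))
E
python3 - <<'E'
from h import *
p=shot('top')
b=unproj(p,[[192.3,217.5],[195.5,262.7]],143); print(b.round(1),b.mean(0).round(1),np.arctan2(*(b[0]-b[1])[[1,0]]))
f=lambda x,y:[x/2.7+215,y/2.7+45]
l=unproj(p,[f(90,445),f(272,447)],122);print('lip',l.round(1),np.arctan2(l[1,0]-l[0,0],-(l[1,1]-l[0,1])))
l=unproj(p,[f(23,262),f(312,267)],286);print('roof',l.round(1),np.arctan2(l[1,0]-l[0,0],-(l[1,1]-l[0,1])))
d=unproj(p,[f(315,280),f(360,562)],282);print('door',d.round(1))
go([437,278,230],np.pi/2+.07)
E
```

```text
[[499.6 281.  143. ]
 [372.6 270.8 143. ]] [436.1 275.9 143. ] 0.08006629172055983
lip [[519.4 125.8 122. ]
 [512.4 -69.3 122. ]] -0.03602519590934252
roof [[ 676.6  156.2  286. ]
 [ 665.1 -111.5  286. ]] -0.04315424966293173
door [[ 653.7 -114.1  282. ]
 [ 393.1 -147.3  282. ]]
t 1.6 pos [200.6 591.9 230.7] w 87.7 F [-0.4 -0.2 -0.1]
[[ 0.321  0.947 -0.   ]
 [ 0.947 -0.321 -0.   ]
 [-0.    -0.    -1.   ]]
q [ 1.22  0.42  1.63  0.    1.09 -0.02]
turn tz -0.397
shift tool [-221.4  324.7    0.7] dist 393.0
```

```bash
python3 -m handwheel '[[[0,0,0],[-22,32.5,0],1],[[0,0,0],[-22,32.5,0],1],[[0,0,0],[-22,32.5,0],1],[[0,0,0],[-22,32.5,0],1],[[0,0,0],[-22,32.5,0],1],[[0,0,-0.1],[-22,32.5,0],1],[[0,0,-0.1],[-25,30,0],1],[[0,0,-0.1],[-28,27,0],1],[[0,0,-0.1],[-31,24,0],1],[[0,0,0],[0,0,0],1]]'; python3 -c "
from h import *
go([436.5,277,124],np.pi/2+.08)"
```

```text
t: 2.43
ee_pos: [421.0, 302.9, 230.9]
orientation: [-2.105, -2.331, -0.01]
ft_force: [0.6, -0.2, 0.2]
width: 87.8
t 2.43 pos [421.  302.9 230.9] w 87.8 F [ 0.6 -0.2  0.2]
[[-0.102  0.995  0.004]
 [ 0.995  0.102  0.005]
 [ 0.005  0.004 -1.   ]]
q [ 0.6   0.26  1.87  0.    1.   -1.07]
turn tz 0.022
shift tool [-27.8  12.3 106.8] dist 111.0
```

```bash
python3 -m handwheel '[[[0,0,0.02],[-15,6.5,0],1],[[0,0,0],[-13,6,10],1],[[0,0,0],[0,0,16],1],[[0,0,0],[0,0,16],1],[[0,0,0],[0,0,16],1],[[0,0,0],[0,0,16],1],[[0,0,0],[0,0,14],1],[[0,0,0],[0,0,10],1],[[0,0,0],[0,0,0],1],[[0,0,0],[0,0,0],1]]'; python3 -c "
from h import *
go([436.5,277,124],np.pi/2+.08)
p=shot('side','s1.png');print(proj(p,[ctrl.get_obs()['ee_pos']]))
i=cv2.imread('pics/s1.png');cv2.imwrite('pics/s1z.png',cv2.resize(i[150:260,150:300],None,fx=5,fy=5))"
```

```text
t: 3.27
ee_pos: [440.7, 275.5, 131.4]
orientation: [2.145, 2.295, 0.021]
ft_force: [-0.5, 0.6, 0.1]
width: 87.7
t 3.27 pos [440.7 275.5 131.4] w 87.7 F [-0.5  0.6  0.1]
[[-0.067  0.998  0.009]
 [ 0.998  0.067  0.01 ]
 [ 0.009  0.01  -1.   ]]
q [ 0.53  0.41  1.94  0.    0.78 -1.11]
turn tz -0.013
shift tool [ 1.7 -4.1  7.4] dist 8.7
[[214.0134514  201.80177282]]
```

View pics/s1z.png

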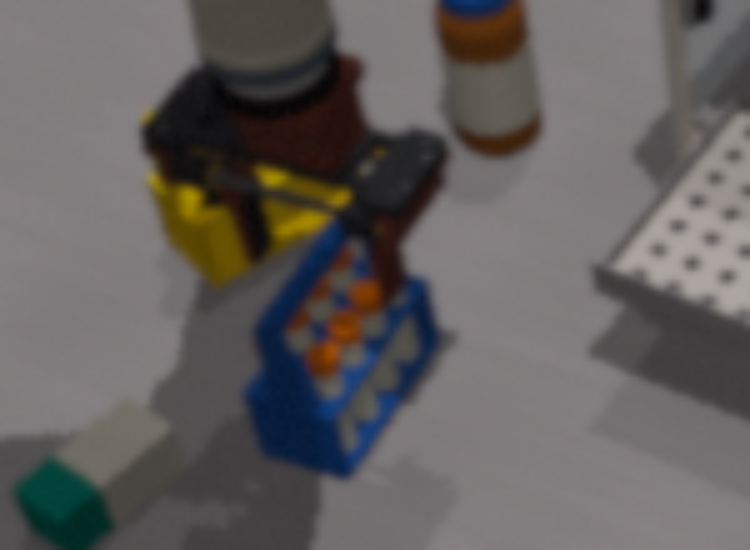

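```bash
python3 -m handwheel '[[[0,0,-0.013],[1,-2,5],1],[[0,0,0],[0,-2,2.5],1],[[0,0,0],[0,0,0],0],[[0,0,0],[0,0,0],0],[[0,0,0],[0,0,0],0],[[0,0,0],[0,0,0],0],[[0,0,0],[0,0,0],0],[[0,0,0],[0,0,0],0],[[0,0,0],[0,0,0],0],[[0,0,0],[0,0,0],0]]'; python3 -c "
from h import *
st()"
```

```text
t: 4.15
ee_pos: [438.1, 277.9, 127.0]
orientation: [2.127, 2.309, 0.031]
ft_force: [-0.8, 0.1, -0.3]
width: 38.0
t 4.15 pos [438.1 277.9 127. ] w 38.0 F [-0.8  0.1 -0.3]
[[-0.082  0.997  0.015]
 [ 0.997  0.082  0.013]
 [ 0.012  0.016 -1.   ]]
q [ 0.54  0.41  1.95  0.    0.76 -1.12]
```

```bash
python3 -m handwheel '[[[0.016,-0.012,0],[0,0,2],0],[[0,0,0],[0,0,0],0],[[0,0,0],[0,0,0],0],[[0,0,0],[0,0,0],0],[[0,0,0],[0,0,0],0],[[0,0,0],[0,0,0],0],[[0,0,0],[0,0,0],0],[[0,0,0],[0,0,0],0],[[0,0,0],[0,0,0],0],[[0,0,0],[0,0,0],0]]'; python3 -c "
from h import *
st()"
```

```text
t: 4.98
ee_pos: [438.3, 278.0, 124.7]
orientation: [2.129, 2.31, -0.004]
ft_force: [0.3, 0.4, 0.3]
width: 14.1
t 4.98 pos [438.3 278.  124.7] w 14.1 F [0.3 0.4 0.3]
[[-0.082  0.997 -0.002]
 [ 0.997  0.082 -0.002]
 [-0.002 -0.002 -1.   ]]
q [ 0.54  0.43  1.93 -0.    0.78 -1.11]
```

```bash
python3 -m handwheel '[[[0,0,0],[0,0,-6],0],[[0,0,0],[0,0,-12],0],[[0,0,0],[0,0,-18],0],[[0,0,0],[0,0,-22],0],[[0,0,0],[0,0,-22],0],[[0,0,0],[0,0,-22],0],[[0,0,0],[0,0,-22],0],[[0,0,0],[-10,5,-20],0],[[0,0,0],[-16,10,-12],0],[[0,0,0],[-22,14,-6],0]]'; python3 -c "
from h import *
go([603,24.5,270],np.pi/2-.038)"
```

```text
t: 5.82
ee_pos: [464.0, 230.8, 289.8]
orientation: [-2.119, -2.31, 0.032]
ft_force: [0.5, 0.8, -3.6]
width: 13.8
t 5.82 pos [464.  230.8 289.8] w 13.8 F [ 0.5  0.8 -3.6]
[[-0.086  0.996 -0.019]
 [ 0.996  0.086 -0.01 ]
 [-0.009 -0.02  -1.   ]]
q [ 0.44  0.21  1.79 -0.    1.16 -1.22]
turn tz 0.124
shift tool [-217.3  121.1   19.3] dist 249.5
```

```bash
python3 -m handwheel '[[[0,0,0.015],[-24,14,0],0],[[0,0,0.02],[-25,14,0],0],[[0,0,0.02],[-25,13.5,0],0],[[0,0,0.02],[-25,14,0],0],[[0,0,0.02],[-25,14,0],0],[[0,0,0.02],[-25,15,0],0],[[0,0,0.01],[-24,15,0],0],[[0,0,0],[-18,12,0],0],[[0,0,0],[-10,6,0],0],[[0,0,0],[0,0,0],0]]'; python3 -c "
from h import *
go([603,24.5,225],np.pi/2-.038)
p=shot('top','t2.png');pts(p,['rack_mid','shelf_floor','shelf_lip'])
p=shot('side','s2.png');pts(p,['rack_mid','shelf_floor','shelf_lip'])
"
```

```text
t: 6.65
ee_pos: [587.1, 18.6, 290.6]
orientation: [-2.265, -2.164, 0.038]
ft_force: [-0.3, 0.2, -3.7]
width: 13.7
t 6.65 pos [587.1  18.6 290.6] w 13.7 F [-0.3  0.2 -3.7]
[[ 0.045  0.999 -0.024]
 [ 0.999 -0.046 -0.011]
 [-0.012 -0.023 -1.   ]]
q [ 0.02  0.32  1.64 -0.01  1.21 -1.5 ]
turn tz -0.007
shift tool [ 7.4 17.1 65.2] dist 67.8
rack_mid 0.71 [584.2  20.7 239.5] []
shelf_floor 0.98 [611.3  27.   96.8] []
rack_mid 0.79 [585.5  19.6 229.3] []
shelf_floor 0.73 [609.9  24.9 102.1] []
shelf_floor 0.31 [668.9  21.3  -1.4] []
shelf_lip 0.94 [521.6  26.1 112.7] []
shelf_lip 0.42 [303.  373.3  -3.5] []
```

View pics/s2.png

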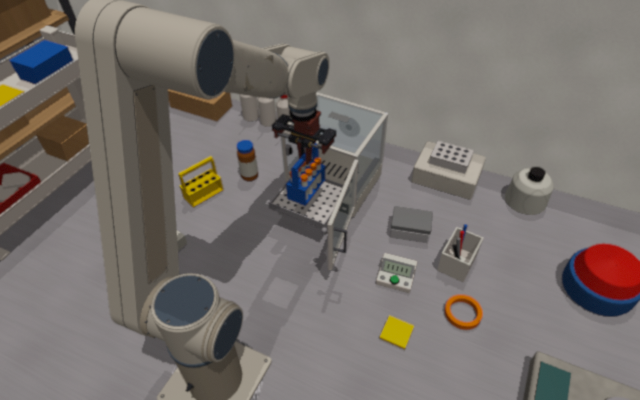

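View pics/t2.png

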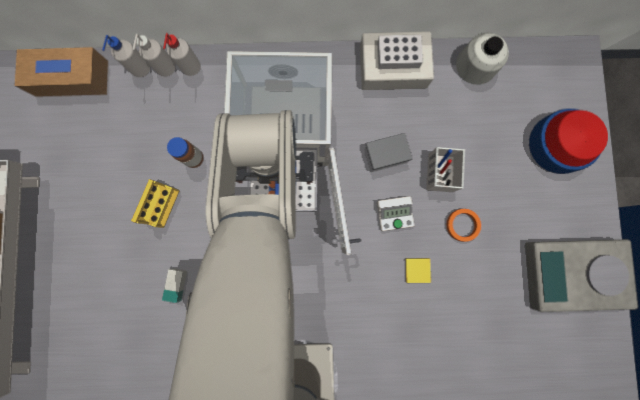

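```bash
python3 -m handwheel '[[[-0.023,0.012,-0.007],[4,8,0],0],[[0,0,0],[3,7,0],0],[[0,0,0],[0,0,0],0],[[0,0,0],[0,0,8],0],[[0,0,0],[0,0,12],0],[[0,0,0],[0,0,12],0],[[0,0,0],[0,0,12],0],[[0,0,0],[0,0,8],0],[[0,0,0],[0,0,4],0],[[0,0,0],[0,0,0],0]]'; python3 -c "
from h import *
go([602,24.5,224.7],np.pi/2-.038)
"
```

```text
t: 7.88
ee_pos: [602.2, 30.8, 228.1]
orientation: [-2.255, -2.186, -0.004]
ft_force: [-0.4, 0.6, -3.1]
width: 14.0
t 7.88 pos [602.2  30.8 228.1] w 14.0 F [-0.4  0.6 -3.1]
[[ 0.031  1.     0.001]
 [ 1.    -0.031  0.002]
 [ 0.002  0.001 -1.   ]]
q [ 0.03  0.39  1.68  0.    1.06 -1.51]
turn tz 0.007
shift tool [-6.3  0.   3.4] dist 7.2
```

```bash
python3 -m handwheel '[[[0,0,0],[-4,0,1],0],[[0,0,0],[-2,0,1],0],[[0,0,0],[0,0,1],0],[[0,0,0],[0,0,1],0],[[0,0,0],[0,0,0.7],0],[[0,0,0],[0,0,0],0],[[0,0,0],[0,0,0],0],[[0,0,0],[0,0,0],0],[[0,0,0],[0,0,0],0],[[0,0,0],[0,0,0],0]]'; python3 -c "
from h import *
go([602,24.5,224.7],np.pi/2-.038)
p=shot('side','s3.png');pts(p,['rack_mid','shelf_floor'],n=1)
i=cv2.imread('pics/s3.png');cv2.imwrite('pics/s3z.png',cv2.resize(i[100:250,240:400],None,fx=4,fy=4))"
```

```text
t: 8.72
ee_pos: [603.4, 24.0, 225.5]
orientation: [2.255, 2.184, 0.008]
ft_force: [0.0, -0.0, -3.7]
width: 14.1
t 8.72 pos [603.4  24.  225.5] w 14.1 F [ 0.  -0.  -3.7]
[[ 0.032  0.999  0.005]
 [ 0.999 -0.032  0.002]
 [ 0.002  0.005 -1.   ]]
q [ 0.02  0.4   1.69  0.    1.05 -1.52]
turn tz 0.006
shift tool [ 0.5 -1.5  0.8] dist 1.7
rack_mid 0.68 [605.5  23.9 167.8] []
shelf_floor 0.76 [613.2  24.6  99.8] []
```

View pics/s3z.png

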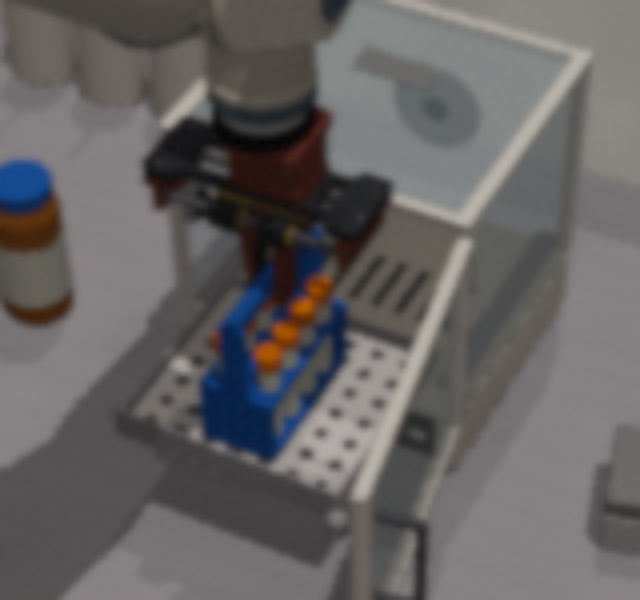

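Rack hovers just above the shelf floor, inside the rims. I lower it until the weight comes off.

```bash
python3 -m handwheel '[[[0,0,0],[0,0,1],0],[[0,0,0],[0,0,1],0],[[0,0,0],[0,0,1],0],[[0,0,0],[0,0,1],0],[[0,0,0],[0,0,0],0],[[0,0,0],[0,0,0],0],[[0,0,0],[0,0,0],0],[[0,0,0],[0,0,0],0],[[0,0,0],[0,0,0],0],[[0,0,0],[0,0,0],0]]'; python3 -c "
from h import *
st()"
```

```text
t: 9.7
ee_pos: [605.4, 24.5, 224.8]
orientation: [2.253, 2.182, 0.015]
ft_force: [-0.5, 0.3, -0.3]
width: 13.5
t 9.7 pos [605.4  24.5 224.8] w 13.5 F [-0.5  0.3 -0.3]
[[ 0.032  0.999  0.01 ]
 [ 0.999 -0.032  0.003]
 [ 0.003  0.01  -1.   ]]
q [ 0.02  0.4   1.69  0.    1.05 -1.52]
```

```bash
python3 -m handwheel '[[[0,0,0],[0,0,0],0.1],[[0,0,0],[0,0,0],0.2],[[0,0,0],[0,0,0],0.4],[[0,0,0],[0,0,0],0.6],[[0,0,0],[0,0,0],0.7],[[0,0,0],[0,0,0],0.7],[[0,0,0],[0,0,0],0.7],[[0,0,0],[0,0,0],0.7],[[0,0,0],[0,0,0],0.7],[[0,0,0],[0,0,0],0.7]]'; python3 -c "
from h import *
st()
p=shot('side','s4.png');pts(p,['rack_mid','shelf_floor'],n=1)
i=cv2.imread('pics/s4.png');cv2.imwrite('pics/s4z.png',cv2.resize(i[100:250,240:400],None,fx=4,fy=4))"
```

```text
t: 10.53
ee_pos: [606.3, 24.3, 225.1]
orientation: [2.251, 2.181, 0.017]
ft_force: [-0.9, 0.0, -0.1]
width: 60.9
t 10.53 pos [606.3  24.3 225.1] w 60.9 F [-0.9  0.  -0.1]
[[ 0.032  0.999  0.012]
 [ 0.999 -0.032  0.003]
 [ 0.003  0.012 -1.   ]]
q [ 0.02  0.4   1.68  0.    1.05 -1.52]
rack_mid 0.55 [605.9  24.8 166. ] []
shelf_floor 0.96 [608.1  25.   98.4] []
```

View pics/s4z.png

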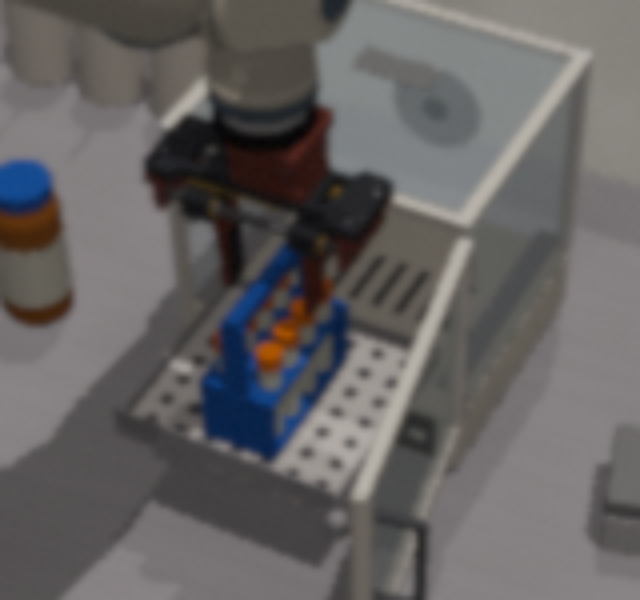

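```bash
python3 -m handwheel '[[[0,0,0],[0,0,-4],0.7],[[0,0,0],[0,0,-10],0.7],[[0,0,0],[0,0,-14],0.7],[[0,0,0],[0,0,-14],0.7],[[0,0,0],[0,0,-14],0.7],[[0,0,0],[0,-15,-10],0.5],[[0,0,0],[0,-25,0],0],[[0,0,0],[0,-30,0],0],[[0,0,0],[0,-30,0],0],[[0,0,0],[0,-30,0],0]]'; python3 - <<'E'
from h import *
st()
from scipy.optimize import least_squares
D=np.array([(0.423,1.63,625,230.7),(.41,1.94,519.7,131.4),(.21,1.79,518,289.8),(.32,1.64,587.4,290.6),(.4,1.68,606.7,225)])
o=ctrl.get_obs();q=o['qpos'];D=np.vstack([D,[q[1],q[2],np.hypot(*o['ee_pos'][:2]),o['ee_pos'][2]]])
def f(p):
    L1,L2,h=p
    return np.r_[L1*np.sin(D[:,0])+L2*np.sin(D[:,0]+D[:,1])-D[:,2],h+L1*np.cos(D[:,0])+L2*np.cos(D[:,0]+D[:,1])-D[:,3]]
r=least_squares(f,[500,450,0]);print(r.x,r.fun.round(1))
E
```

```text
t: 11.52
ee_pos: [477.5, 28.2, 299.2]
orientation: [2.248, 2.176, 0.027]
ft_force: [0.1, -0.1, -0.3]
width: 31.8
t 11.52 pos [477.5  28.2 299.2] w 31.8 F [ 0.1 -0.1 -0.3]
[[ 0.032  0.999  0.021]
 [ 0.999 -0.032  0.003]
 [ 0.004  0.021 -1.   ]]
q [ 0.03  0.11  1.89  0.    1.12 -1.51]
[512.91330213 459.43565781 -21.0902995 ] [-7.4 11.6  6.7 -1.  -5.8 -3.2  2.9 -4.9 -0.4  0.9  2.4 -0.7]
```

```bash
python3 -m handwheel '[[[0,0,0],[0,-8,25],0],[[0,0,0],[0,-2,28],0],[[0,0,0],[0,-1,28],0],[[0,0,0],[0,-1,28],0],[[0,0,0],[0,-1,28],0],[[0,0,0],[0,-1,20],0],[[-0.06,0,0],[0,0,12],0],[[-0.08,0,0],[0,0,0],0],[[-0.08,0,0],[0,0,0],0],[[-0.08,0,0],[0,0,0],0]]'; python3 - <<'E'
from h import *
st()
E
```

```text
t: 12.35
ee_pos: [472.4, 29.8, 136.5]
orientation: [2.062, 1.995, 0.363]
ft_force: [-0.2, -0.3, -1.4]
width: 0.4
t 12.35 pos [472.4  29.8 136.5] w 0.4 F [-0.2 -0.3 -1.4]
[[ 0.032  0.938  0.346]
 [ 0.999 -0.032 -0.005]
 [ 0.006  0.346 -0.938]]
q [ 0.05  0.26  2.25 -0.09  0.28 -1.41]
```

```bash
python3 -m handwheel '[[[0,0,0],[-1,-3,9],0],[[0,0,0],[-1,-3,9],0],[[0,0,0],[0,-2,5],0],[[0,0,0],[0,4,2],0],[[0,0,0],[0,7,2.5],0],[[0,0,0],[0,7,2.5],0],[[0,0,0],[0,5,2],0],[[0,0,0],[0,0,0],0],[[0,0,0],[0,0,0],0],[[0,0,0],[0,0,0],0]]'; python3 - <<'E'
from h import *
st()
p=shot('side','s5.png');pts(p,['shelf_lip'],n=1)
i=cv2.imread('pics/s5.png');cv2.imwrite('pics/s5z.png',cv2.resize(i[100:280,220:400],None,fx=3.3,fy=3.3))
E
```

```text
t: 13.18
ee_pos: [502.9, 27.4, 116.0]
orientation: [2.056, 1.99, 0.373]
ft_force: [0.5, 0.5, -0.1]
width: 0.3
t 13.18 pos [502.9  27.4 116. ] w 0.3 F [ 0.5  0.5 -0.1]
[[ 0.031  0.934  0.356]
 [ 0.999 -0.032 -0.005]
 [ 0.007  0.356 -0.934]]
q [ 0.04  0.34  2.2  -0.09  0.23 -1.41]
shelf_lip 0.7 [602.4  25.5  97.3] []
```

View pics/s5z.png

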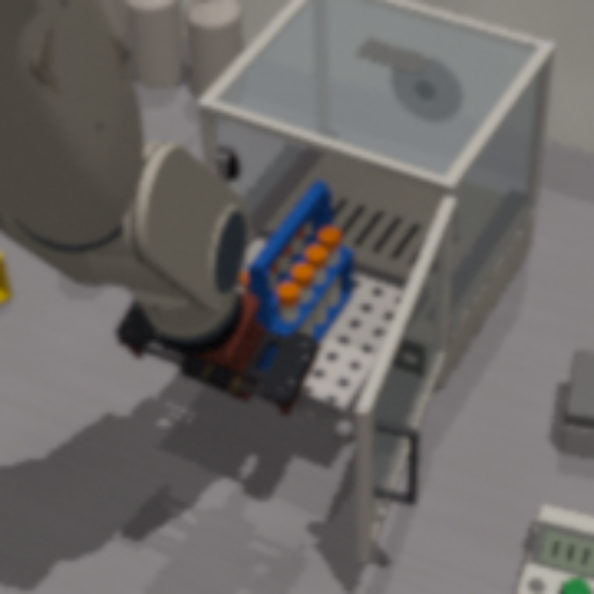

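```bash
python3 -m handwheel '[[[0,0,0],[0,3,1.1],0],[[0,0,0],[0,4.5,1.7],0],[[-0.01,0,0],[0,6,2.3],0],[[-0.01,0,0],[0,7,2.7],0],[[-0.01,0,0],[0,8,3.2],0],[[-0.015,0,0],[0,8.3,3.5],0],[[-0.015,0,0],[0,8.3,3.7],0],[[-0.015,0,0],[0,8.3,3.9],0],[[-0.015,0,0],[0,8.3,4],0],[[-0.015,0,0],[0,8,4],0]]'; python3 - <<'E'
from h import *
st()
E
```

```text
t: 14.12
ee_pos: [582.0, 24.3, 113.9]
orientation: [1.99, 1.925, 0.47]
ft_force: [-1.9, -1.8, 1.1]
width: 0.7
t 14.12 pos [582.   24.3 113.9] w 0.7 F [-1.9 -1.8  1.1]
[[ 0.032  0.89   0.455]
 [ 0.999 -0.031 -0.009]
 [ 0.006  0.455 -0.89 ]]
q [ 0.03  0.43  2.11 -0.18  0.14 -1.33]
```

```bash
python3 -m handwheel '[[[0,0,0],[0,7.6,3.8],0],[[0,0,0],[0,7.6,3.8],0],[[0,0,0],[0,7.6,3.8],0],[[0,0,0],[0,7.6,3.8],0],[[0,0,0],[0,7.6,3.8],0],[[-0.01,0,0],[0,7.6,3.8],0],[[-0.01,0,0],[0,7,3.6],0],[[-0.01,0,0],[0,6,3],0],[[-0.01,0,0],[0,4.5,2.3],0],[[0,0,0],[0,3,1.5],0]]'; python3 - <<'E'
from h import *
st()
p=shot('side','s6.png');pts(p,['rack_mid','shelf_lip','shelf_floor'],n=1)
i=cv2.imread('pics/s6.png');cv2.imwrite('pics/s6z.png',cv2.resize(i[80:260,240:420],None,fx=3.3,fy=3.3))
p=shot('top','t6.png')
i=cv2.imread('pics/t6.png');cv2.imwrite('pics/t6z.png',cv2.resize(i[40:240,200:400],None,fx=3,fy=3))
E
```

```text
t: 14.95
ee_pos: [664.6, 21.7, 113.8]
orientation: [1.963, 1.898, 0.507]
ft_force: [-2.1, -1.0, 0.3]
width: 0.6
t 14.95 pos [664.6  21.7 113.8] w 0.6 F [-2.1 -1.   0.3]
[[ 0.032  0.869  0.494]
 [ 0.999 -0.031 -0.01 ]
 [ 0.006  0.494 -0.87 ]]
q [ 0.03  0.51  1.96 -0.15  0.16 -1.37]
rack_mid 0.75 [764.2  15.5 168.4] []
```

View pics/s6z.png

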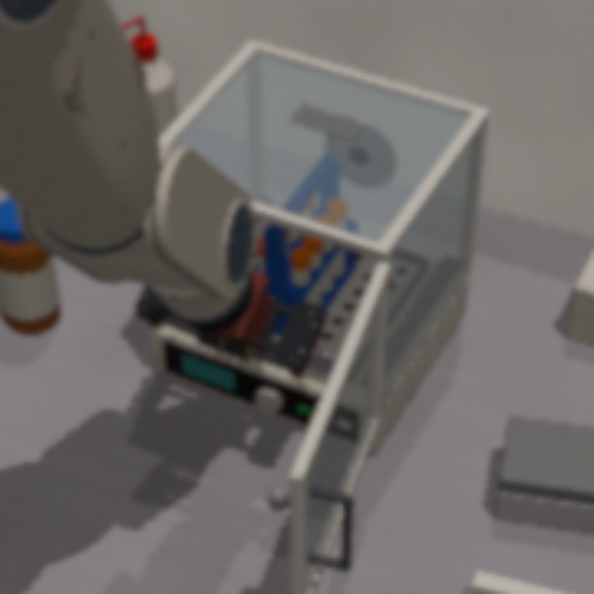

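View pics/t6z.png

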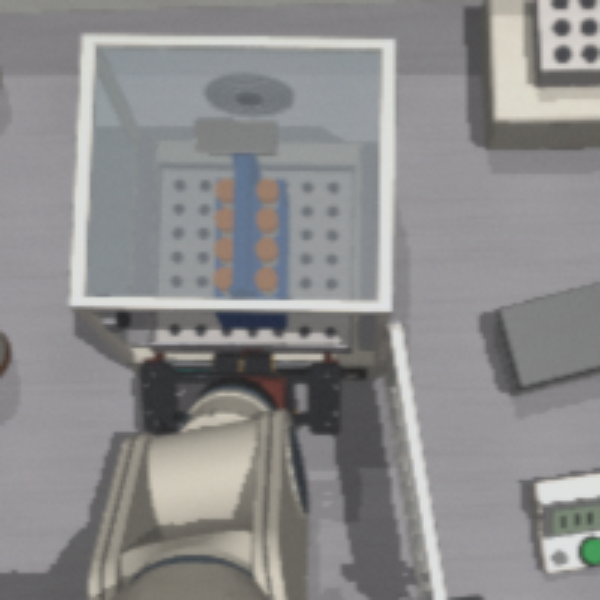

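```bash
python3 -m handwheel '[[[0,0,0],[0,2.2,1.2],0],[[0,0,0],[0,2.2,1.2],0],[[0,0,0],[0,2.2,1.2],0],[[0,0,0],[0,1.7,1],0],[[0,0,0],[0,1.7,1],0],[[0,0,0],[0,1.7,1],0],[[0,0,0],[0,1.7,1],0],[[0,0,0],[0,1.7,1],0],[[0,0,0],[0,1.7,1],0],[[0,0,0],[0,1.7,1],0]]'; python3 - <<'E'
from h import *
st()
E
```

```text
t: 16.03
ee_pos: [672.2, 21.4, 110.6]
orientation: [1.978, 1.914, 0.482]
ft_force: [-11.9, 1.3, 9.2]
width: 0.7
t 16.03 pos [672.2  21.4 110.6] w 0.7 F [-11.9   1.3   9.2]
[[ 0.032  0.882  0.47 ]
 [ 0.999 -0.03  -0.012]
 [ 0.004  0.47  -0.883]]
q [ 0.02  0.52  1.93 -0.12  0.2  -1.41]
```

```bash
python3 -m handwheel '[[[0,0,0],[0,-13,-7],0],[[0,0,0],[0,-26,-14],0],[[0,0,0],[0,-26,-14],0],[[0.07,0,0],[0,-16,-24],0],[[0.08,0,0],[0,3,-32],0],[[0.08,0,0],[0,2,-33],0],[[0.08,0,0],[0,0,-34],0],[[0.08,0,0],[0,-2,-35],0],[[0.08,0,0],[-10,-4,-35],0],[[0.03,0,0],[-20,-5,-30],0]]'; python3 - <<'E'
from h import *
go([505,-185,305],np.pi/2)
p=shot('side','s7.png');pts(p,['rack_mid','shelf_lip','shelf_floor','door_push','door_hinge'],n=1)
E
```

```text
t: 16.87
ee_pos: [514.7, -1.9, 322.1]
orientation: [-2.226, -2.172, 0.03]
ft_force: [0.9, -0.2, -0.5]
width: 0.3
t 16.87 pos [514.7  -1.9 322.1] w 0.3 F [ 0.9 -0.2 -0.5]
[[ 0.025  0.999 -0.036]
 [ 1.    -0.025  0.009]
 [ 0.008 -0.036 -0.999]]
q [-0.03  0.18  1.75  0.01  1.25 -1.58]
turn tz -0.025
shift tool [-183.5   -4.6   15.8] dist 184.2
rack_mid 0.94 [774.   17.1 164.7] []
shelf_lip 0.61 [683.7  20.  111.6] []
shelf_floor 0.83 [778.5  16.   99.2] []
door_push 0.77 [ 492.5 -139.5  198.8] []
door_hinge 0.8 [ 659.8 -115.8  182.9] []
```

View pics/s7.png

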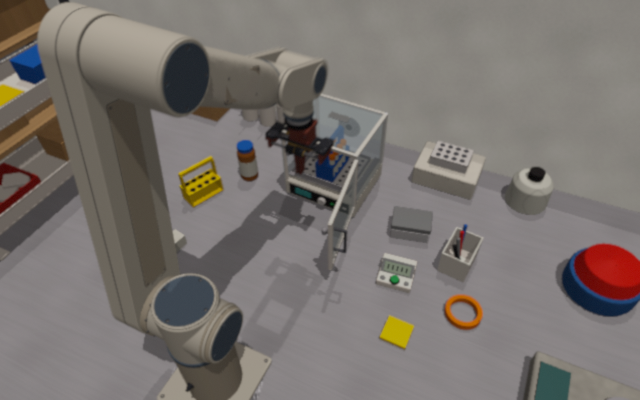

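```bash
python3 -m handwheel '[[[-0.036,-0.008,-0.025],[-24,0,0],0],[[0,0,0],[-28,-1,0],0],[[0,0,0],[-28,-1,0],0],[[0,0,0],[-28,-1,0],0],[[0,0,0],[-28,0,0],0],[[0,0,0],[-26,0,0],0],[[0,0,0],[-16,0,8],0],[[0,0,0],[-4,0,20],0],[[0,0,0],[0,0,25],0],[[0,0,0],[0,0,15],0]]'; python3 - <<'E'
from h import *
go([503,-182,225],np.pi/2)
E
```

```text
t: 18.0
ee_pos: [503.1, -185.7, 232.4]
orientation: [-2.202, -2.22, 0.013]
ft_force: [-0.5, 0.3, -1.1]
width: 0.6
t 18.0 pos [ 503.1 -185.7  232.4] w 0.6 F [-0.5  0.3 -1.1]
[[-0.008  1.    -0.016]
 [ 1.     0.008  0.005]
 [ 0.005 -0.016 -1.   ]]
q [-0.37  0.3   1.81 -0.    1.05 -1.95]
turn tz 0.008
shift tool [3.7 0.1 7.4] dist 8.3
```

```bash
python3 - <<'E'
from h import *
H=np.array([659,-115]); P=[]
for th in np.arange(1.74,-.001,-.06):
    a=th+1.533; d=np.array([np.cos(a),np.sin(a)]);n=np.array([-d[1],d[0]])
    P.append(H+170*d+(4+12)*n)
P=np.array(P)
for t,p,s in zip(np.arange(1.74,-.001,-.06),P,np.diff(P,axis=0,append=P[-1:])): print(round(t,2),p.round(0),'tool step',s[::-1].round(1))
E
```

```text
1.74 [ 493. -153.] tool step [10. -2.]
1.68 [ 491. -143.] tool step [10.1 -1.4]
1.62 [ 489. -133.] tool step [10.2 -0.8]
1.56 [ 488. -123.] tool step [10.2 -0.2]
1.5 [ 488. -112.] tool step [10.2  0.5]
1.44 [ 489. -102.] tool step [10.2  1.1]
1.38 [490. -92.] tool step [10.1  1.7]
1.32 [491. -82.] tool step [10.   2.3]
1.26 [494. -72.] tool step [9.8 2.9]
1.2 [497. -62.] tool step [9.6 3.5]
1.14 [500. -52.] tool step [9.4 4. ]
1.08 [504. -43.] tool step [9.2 4.6]
1.02 [509. -34.] tool step [8.9 5.1]
0.96 [514. -25.] tool step [8.5 5.7]
0.9 [520. -17.] tool step [8.2 6.2]
0.84 [526.  -8.] tool step [7.8 6.6]
0.78 [532.  -1.] tool step [7.4 7.1]
0.72 [539.   7.] tool step [7.  7.5]
0.66 [547.  14.] tool step [6.5 7.9]
0.6 [555.  20.] tool step [6.  8.3]
0.54 [563.  26.] tool step [5.5 8.6]
0.48 [572.  32.] tool step [5. 9.]
0.42 [581.  37.] tool step [4.4 9.2]
0.36 [590.  41.] tool step [3.9 9.5]
0.3 [599.  45.] tool step [3.3 9.7]
0.24 [609.  48.] tool step [2.7 9.9]
0.18 [619.  51.] tool step [ 2.1 10. ]
0.12 [629.  53.] tool step [ 1.5 10.1]
0.06 [639.  55.] tool step [ 0.9 10.2]
-0.0 [649.  55.] tool step [0. 0.]
```

```bash
python3 -m handwheel '[[[0,0,0],[8,-3,5],0],[[0,0,0],[12,-4,2],0],[[0,0,0],[12,-4,0],0],[[0,0,0],[13,-2,0],0],[[0,0,0],[14,-2,0],0],[[0,0,0],[14,-1,0],0],[[0,0,0],[14,0,0],0],[[0,0,0],[14,1,0],0],[[0,0,0],[13,2,0],0],[[0,0,0],[12,3,0],0]]'; python3 - <<'E'
from h import *
st()
p=shot('side','s8.png');pts(p,['door_push','door_hinge'],n=1)
i=cv2.imread('pics/s8.png');cv2.imwrite('pics/s8z.png',cv2.resize(i[60:280,200:420],None,fx=2.7,fy=2.7))
E
```

```text
t: 18.83
ee_pos: [485.9, -43.6, 224.8]
orientation: [-2.195, -2.222, 0.013]
ft_force: [0.3, -0.6, 0.9]
width: 0.7
t 18.83 pos [485.9 -43.6 224.8] w 0.7 F [ 0.3 -0.6  0.9]
[[-0.013  1.    -0.019]
 [ 1.     0.013  0.007]
 [ 0.007 -0.019 -1.   ]]
q [-0.12  0.24  1.92  0.01  1.   -1.7 ]
door_push 0.61 [512.4 -35.6 197.6] []
door_hinge 0.73 [ 662.3 -119.4  178. ] []
```

View pics/s8z.png

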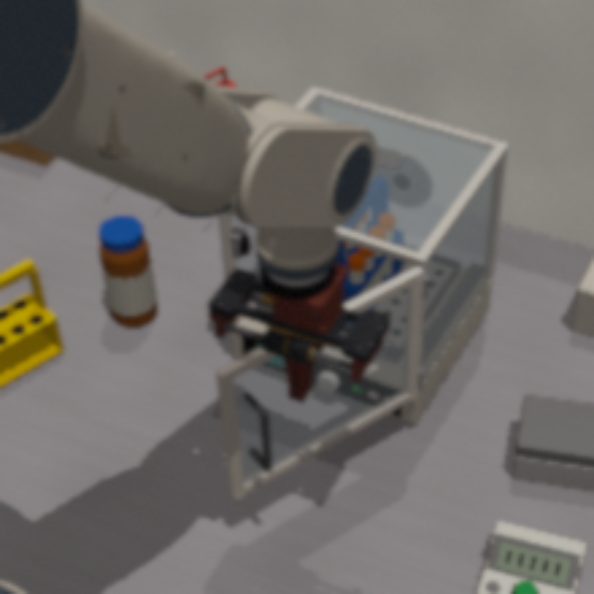

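```bash
python3 -m handwheel '[[[0,0,0],[8,11,0],0],[[0,0,0],[9,11,0],0],[[0,0,0],[9,11,0],0],[[0,0,0],[9,11,0],0],[[0,0,0],[9,10,0],0],[[0,0,0],[8,10,0],0],[[0,0,0],[7,9,0],0],[[0,0,0],[6,9,0],0],[[0,0,0],[5,8,0],0],[[0,0,0],[4,7,0],0]]'; python3 - <<'E'
from h import *
st()
p=shot('side');pts(p,['door_push','door_hinge'],n=1)
E
```

```text
t: 19.82
ee_pos: [591.3, 38.4, 223.2]
orientation: [-2.194, -2.224, 0.014]
ft_force: [-0.3, -1.0, -0.0]
width: 0.6
t 19.82 pos [591.3  38.4 223.2] w 0.6 F [-0.3 -1.  -0. ]
[[-0.013  1.    -0.019]
 [ 1.     0.014  0.006]
 [ 0.006 -0.019 -1.   ]]
q [ 0.04  0.39  1.7   0.01  1.07 -1.55]
door_push 0.86 [604.5  40.4 195.1] []
door_hinge 0.66 [ 662.2 -118.8  183.4] []
```

```bash
python3 -m handwheel '[[[0,0,0],[3,8,-2],0],[[0,0,0],[3,8,-1],0],[[0,0,0],[2,7,0],0],[[0,0,0],[2,6,0],0],[[0,0,0],[2,5,0],0],[[0,0,0],[1,4,0],0],[[0,0,0],[1,4,0],0],[[0,0,0],[0,3,0],0],[[0,0,0],[0,3,0],0],[[0,0,0],[0,3,0],0]]'; python3 - <<'E'
from h import *
st()
E
```

```text
t: 20.8
ee_pos: [638.8, 52.7, 225.9]
orientation: [-2.187, -2.214, 0.032]
ft_force: [-12.3, 0.5, 9.1]
width: 0.6
t 20.8 pos [638.8  52.7 225.9] w 0.6 F [-12.3   0.5   9.1]
[[-0.012  0.999 -0.035]
 [ 1.     0.012  0.005]
 [ 0.006 -0.035 -0.999]]
q [ 0.06  0.47  1.57  0.01  1.14 -1.53]
```

```bash
python3 -m handwheel '[[[-0.02,0,0],[0,4,0],0],[[-0.01,0,0],[0,4,0],0],[[0,0,0],[0,4,0],0],[[0,0,0],[0,4,0],0],[[0,0,0],[0,5,0],0],[[0,0,0],[0,5,0],0],[[0,0,0],[0,4,0],0],[[0,0,0],[0,4,0],0],[[0,0,0],[0,4,0],0],[[0,0,0],[0,3,0],0]]'; python3 - <<'E'
from h import *
st()
p=shot('side','s9.png');pts(p,['door_push','door_hinge','rack_mid','shelf_lip'],n=1)
i=cv2.imread('pics/s9.png');cv2.imwrite('pics/s9z.png',cv2.resize(i[60:240,220:400],None,fx=3.3,fy=3.3))
p=shot('top','t9.png')
i=cv2.imread('pics/t9.png');cv2.imwrite('pics/t9z.png',cv2.resize(i[40:200,200:400],None,fx=4,fy=4)[:600])
E
```

```text
t: 21.63
ee_pos: [645.1, 52.7, 226.5]
orientation: [-2.165, -2.185, 0.09]
ft_force: [-15.0, -0.9, 9.7]
width: 0.2
t 21.63 pos [645.1  52.7 226.5] w 0.2 F [-15.   -0.9   9.7]
[[-0.009  0.996 -0.087]
 [ 1.     0.009  0.004]
 [ 0.005 -0.087 -0.996]]
q [ 0.06  0.5   1.52  0.01  1.21 -1.52]
door_push 0.77 [662.3  52.5 195.9] []
door_hinge 0.86 [ 660.2 -116.9  181.8] []
```

View pics/s9z.png

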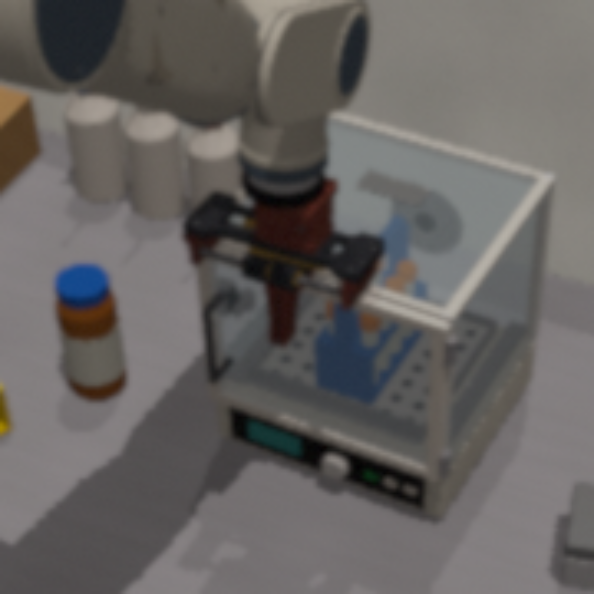

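View pics/t9z.png

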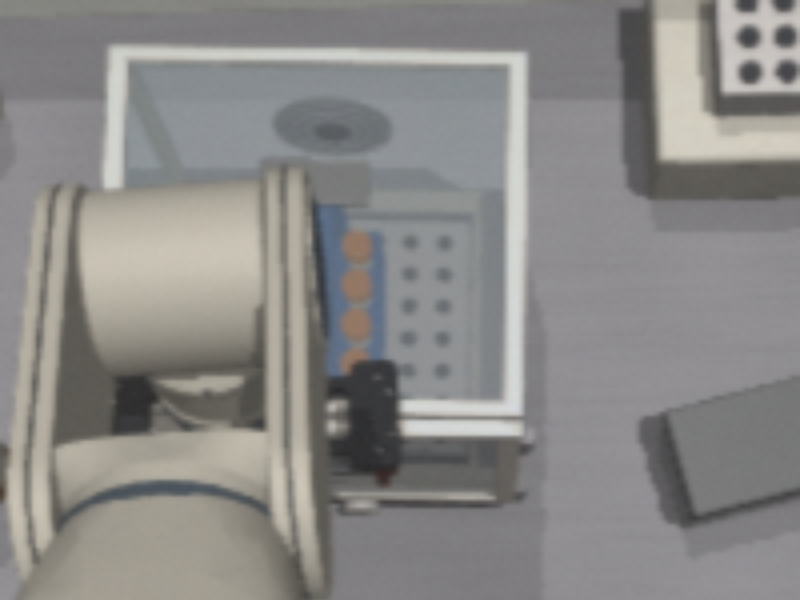

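```bash
python3 -m handwheel '[[[0,0,0],[0,-4,0],0],[[-0.04,0,0],[0,-3,0],0],[[-0.04,0,0],[0,0,0],0],[[-0.02,0,0],[0,3,0],0],[[-0.02,0,0],[0,5,0],0],[[-0.02,0,0],[0,5,0],0],[[-0.02,0,0],[0,5,0],0],[[-0.02,0,0],[0,6,0],0],[[-0.02,0,0],[0,6,0],0],[[-0.02,0,0],[0,6,0],0]]'; python3 - <<'E'
from h import *
st()
E
```

```text
t: 22.77
ee_pos: [650.1, 53.1, 226.8]
orientation: [2.174, 2.19, 0.093]
ft_force: [-26.9, -1.3, 18.3]
width: 0.3
t 22.77 pos [650.1  53.1 226.8] w 0.3 F [-26.9  -1.3  18.3]
[[-0.008  0.997  0.081]
 [ 1.     0.007  0.005]
 [ 0.004  0.081 -0.997]]
q [ 0.06  0.43  1.63 -0.    1.   -1.51]
```

```bash
python3 -m handwheel '[[[0,0,0],[0,-6,0],0],[[0.04,0,0],[0,-15,0],0],[[0.04,0,0],[-5,-25,0],0],[[0,0,0],[-20,-30,0],0],[[0,0,0],[-35,-15,0],0],[[0,0,0],[-35,-15,0],0],[[0,0,0],[-35,-15,0],0],[[0,0,0],[-35,-15,0],0],[[0,0,0],[-35,-15,0],0],[[0,0,0],[-35,-10,0],0]]'; python3 - <<'E'
from h import *
go([471,-321,150],np.pi/2)
p=shot('side','s10.png');pts(p,['door_push','door_hinge','rack_mid','shelf_lip','start_key_top'],n=1)
i=cv2.imread('pics/s10.png');cv2.imwrite('pics/s10z.png',cv2.resize(i[60:240,240:420],None,fx=3.3,fy=3.3))
p=shot('top','t10.png');pts(p,['door_push','door_hinge','rack_mid','shelf_floor','start_key_top'],n=1)
i=cv2.imread('pics/t10.png');cv2.imwrite('pics/t10z.png',cv2.resize(i[40:200,200:400],None,fx=4,fy=4)[:600])
E
```

```text
t: 23.6
ee_pos: [491.7, -185.8, 223.4]
orientation: [2.198, 2.241, 0.014]
ft_force: [0.4, 0.4, -0.6]
width: 0.7
t 23.6 pos [ 491.7 -185.8  223.4] w 0.7 F [ 0.4  0.4 -0.6]
[[-0.019  1.     0.008]
 [ 1.     0.019  0.004]
 [ 0.004  0.008 -1.   ]]
q [-0.39  0.28  1.86  0.01  0.99 -1.98]
turn tz 0.019
shift tool [-135.1  -23.9   72.7] dist 155.2
door_push 0.64 [661.9  51.4 197.9] []
door_hinge 0.66 [ 658.3 -116.3  181.3] []
rack_mid 0.5 [ 659.8 -118.3  180. ] []
start_key_top 0.65 [ 474.3 -326.8   33.5] []
door_push 0.87 [664.2  51.4 200.2] []
door_hinge 0.59 [ 658.6 -115.4  186.3] []
shelf_floor 0.48 [ 7.064e+02  3.296e+02 -3.000e-01] []
```

View pics/s10z.png

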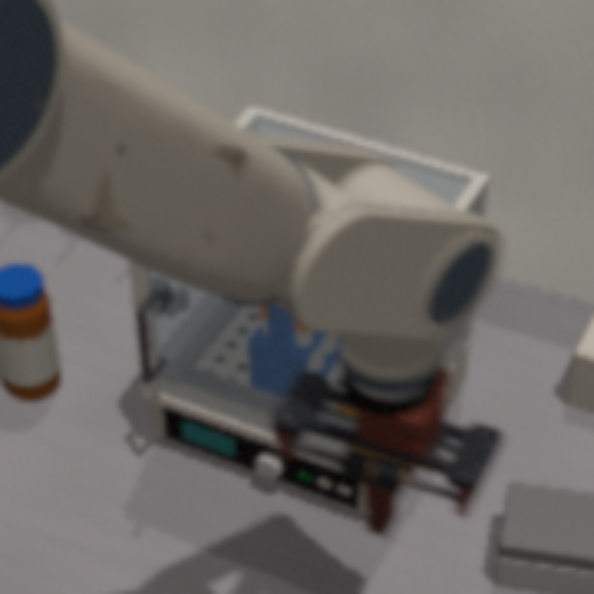

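View pics/t10z.png

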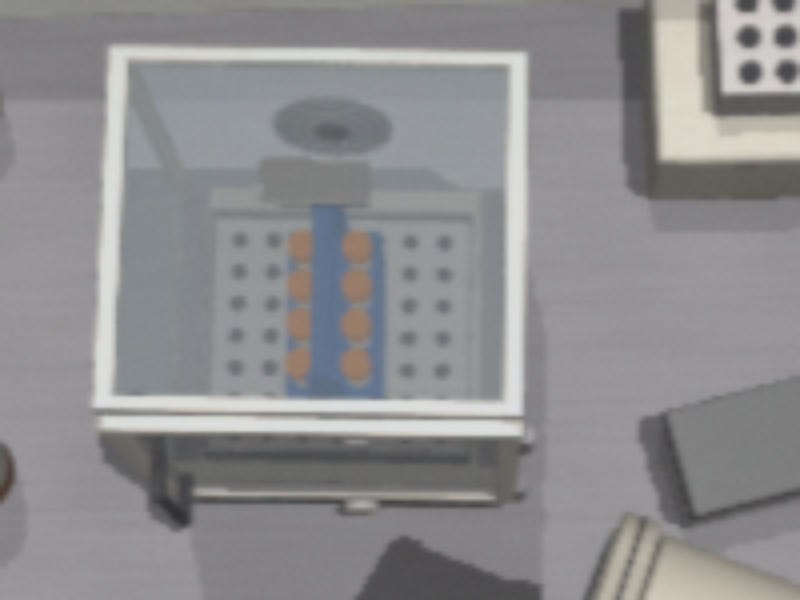

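```bash
python3 - <<'E'
from h import *
p=shot('top'); q=shot('side')
for pp,f in((p,'top0.png'),(q,'side0.png')):
    im=cv2.imread('pics/'+f);hsv=cv2.cvtColor(im,cv2.COLOR_BGR2HSV)
    m=cv2.inRange(hsv,(50,110,60),(85,255,255))
    n,l,s,c=cv2.connectedComponentsWithStats(m)
    for i in range(1,n):
        if s[i,4]>15:print(f,c[i].round(1),s[i,4],unproj(pp,[c[i]],34)[0].round(1))
E
```

```text
top0.png [397.3 223.4] 51 [ 473. -322.   34.]
top0.png [170.6 295.5] 103 [269.7 382.4  34. ]
side0.png [161.2 245.1] 20 [282.2 388.   34. ]
side0.png [394.3 279.1] 47 [ 469.6 -326.7   34. ]
```

```bash
python3 -m handwheel '[[[0,0,0],[-22,-4,0],0],[[0,0,0],[-27,-4,5],0],[[0,0,0],[-27,-5,15],0],[[0,0,0],[-27,-4,20],0],[[0,0,0],[-22,-2,22],0],[[0,0,0],[-8,0,25],0],[[0,0,0],[0,0,25],0],[[0,0,0],[0,0,20],0],[[0,0,0],[0,0,6],0],[[0,0,0],[0,0,0],0]]'; python3 - <<'E'
from h import *
go([471.5,-323.5,50],np.pi/2)
E
```

```text
t: 25.13
ee_pos: [481.3, -322.8, 81.5]
orientation: [2.186, 2.241, 0.017]
ft_force: [0.5, -0.1, 1.3]
width: 0.4
t 25.13 pos [ 481.3 -322.8   81.5] w 0.4 F [ 0.5 -0.1  1.3]
[[-0.025  1.     0.015]
 [ 1.     0.025  0.001]
 [ 0.     0.015 -1.   ]]
q [-0.62  0.56  1.82  0.01  0.74 -2.22]
turn tz 0.025
shift tool [ -0.5 -10.3  31.3] dist 33.0
```

```bash
python3 -m handwheel '[[[0,0,0],[0,-6,0],0],[[0,0,0],[0,-4.5,6],0],[[0,0,0],[0,0,10],0],[[0,0,0],[0,0,10],0],[[0,0,0],[0,0,5],0],[[0,0,0],[0,0,3],0],[[0,0,0],[0,0,0],0],[[0,0,0],[0,0,0],0],[[0,0,0],[0,0,0],0],[[0,0,0],[0,0,0],0]]'; python3 - <<'E'
from h import *
go([471.5,-323.5,39],np.pi/2)
p=shot('side','s11.png')
i=cv2.imread('pics/s11.png');cv2.imwrite('pics/s11z.png',cv2.resize(i[180:300,330:450],None,fx=4,fy=4))
E
```

```text
t: 25.97
ee_pos: [473.3, -323.6, 48.7]
orientation: [2.179, 2.239, 0.019]
ft_force: [-1.1, 0.2, 0.5]
width: 0.5
t 25.97 pos [ 473.3 -323.6   48.7] w 0.5 F [-1.1  0.2  0.5]
[[-0.027  0.999  0.021]
 [ 1.     0.027 -0.003]
 [-0.004  0.02  -1.   ]]
q [-0.63  0.61  1.85  0.02  0.67 -2.23]
turn tz 0.027
shift tool [ 0.2 -2.   9.6] dist 9.8
```

View pics/s11z.png

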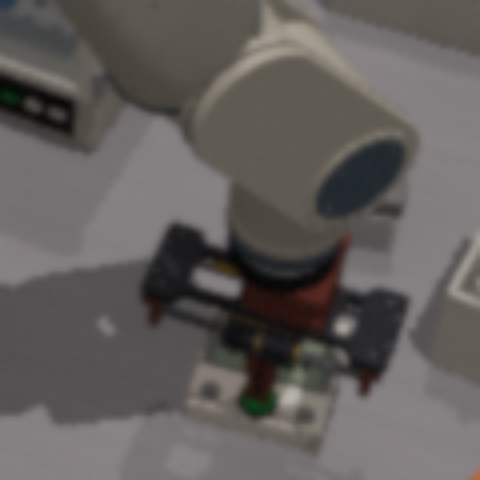

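Fingertips are right over the green key (at about 258,400 in the crop). Pressing.

```bash
python3 -m handwheel '[[[0,0,0],[0,-1,3],0],[[0,0,0],[0,0,3],0],[[0,0,0],[0,0,3],0],[[0,0,0],[0,0,3],0],[[0,0,0],[0,0,3],0],[[0,0,0],[0,0,3],0],[[0,0,0],[0,0,3],0],[[0,0,0],[0,0,3],0],[[0,0,0],[0,0,3],0],[[0,0,0],[0,0,3],0]]'; python3 - <<'E'
from h import *
st()
E
```

```text
t: 26.85
ee_pos: [473.1, -324.2, 38.7]
orientation: [2.178, 2.239, 0.019]
ft_force: [-9.9, 6.4, 37.4]
width: 0.7
t 26.85 pos [ 473.1 -324.2   38.7] w 0.7 F [-9.9  6.4 37.4]
[[-0.028  0.999  0.021]
 [ 1.     0.028 -0.004]
 [-0.004  0.021 -1.   ]]
q [-0.63  0.62  1.85  0.02  0.65 -2.24]
```

```bash
python3 -m handwheel '[[[0,0,0],[0,0,-8],0],[[0,0,0],[0,0,-20],0],[[0,0,0],[0,0,-30],0],[[0,0,0],[0,0,-35],0],[[0,0,0],[0,-15,-30],0],[[0,0,0],[0,-20,-20],0],[[0,0,0],[0,-10,-10],0],[[0,0,0],[0,0,0],0],[[0,0,0],[0,0,0],0],[[0,0,0],[0,0,0],0]]'; python3 - <<'E'
from h import *
st()
p=shot('side','s12.png');pts(p,['door_push','door_hinge','rack_mid','shelf_floor','shelf_lip','start_key_top'],n=1)
p=shot('top','t12.png');pts(p,['door_push','door_hinge','rack_mid','shelf_floor','bottle','tip_box','tape','pen_basket','carton','empty_rack','notes'],n=1)
i=cv2.imread('pics/t12.png');cv2.imwrite('pics/t12z.png',cv2.resize(i[40:200,200:400],None,fx=4,fy=4)[:600])
E
```

```text
t: 27.68
ee_pos: [424.5, -325.3, 197.4]
orientation: [2.175, 2.236, 0.019]
ft_force: [0.2, 0.2, 0.5]
width: 0.4
t 27.68 pos [ 424.5 -325.3  197.4] w 0.4 F [0.2 0.2 0.5]
[[-0.028  0.999  0.024]
 [ 1.     0.028 -0.006]
 [-0.007  0.024 -1.   ]]
q [-0.68  0.33  1.87  0.01  0.92 -2.29]
door_push 0.92 [660.   50.  198.8] []
door_hinge 0.7 [ 661.1 -117.   182.8] []
start_key_top 0.48 [ 474.6 -325.1   34.4] []
door_push 0.67 [661.9  51.1 196.8] []
door_hinge 0.88 [ 656.8 -114.9  184.8] []
bottle 0.88 [706.7 327.3   3.6] []
tip_box 0.94 [ 695.7 -301.9    1.2] []
tape 0.67 [ 465.8 -537.1   -1.4] []
pen_basket 0.67 [ 638.2 -475.5    2.1] []
carton 0.69 [299.2 377.8  -1.7] []
empty_rack 0.69 [549.5 427.1  -1.5] []
notes 0.62 [ 3.247e+02 -3.876e+02 -3.000e-01] []
```

View pics/s12.png

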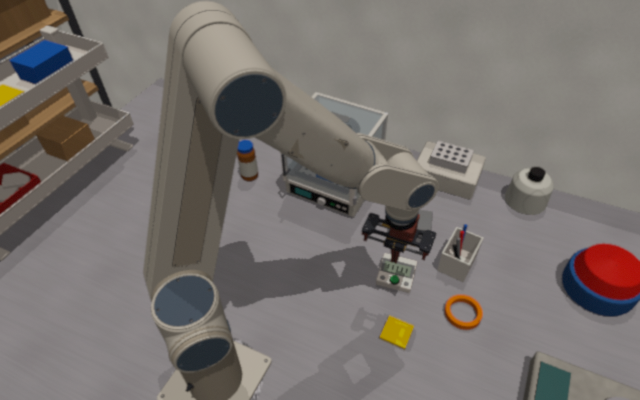

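View pics/t12z.png

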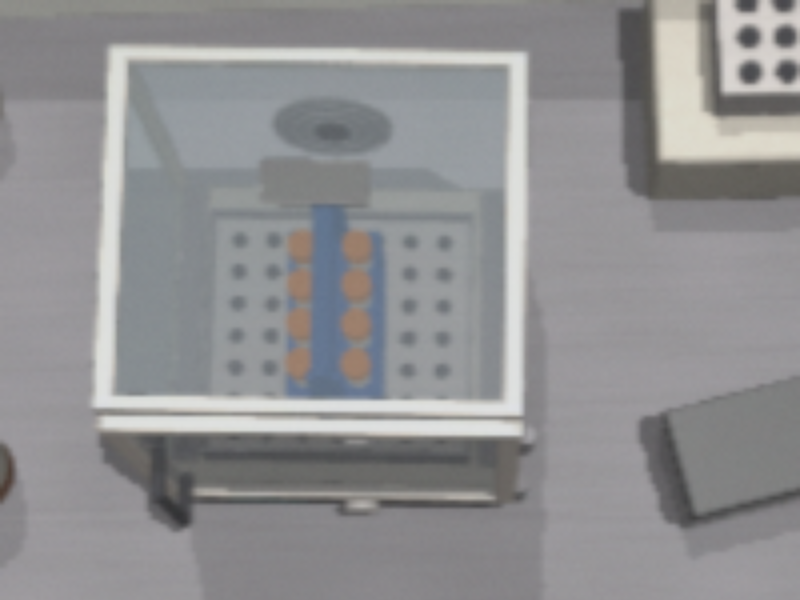

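```bash
python3 -c "
from workcell import ctrl
print(ctrl.close_job())"
```

```text
the job is handed in; nothing more can be done
None
```

The job is done and handed in at about 28 s of the 72 s allowed; no verdict was reported.

- **Rack:** I gripped it by its bar, set it on the shelf until its weight came off the gripper, and let go. It measured about (606, 25, 166), close to the shelf centre. In the last pictures it stands upright inside the incubator.
- **Shelf:** I pushed it in with the tilted fingertips until it met the stop. The lip then measured x ≈ 684, which is the fully-in position.
- **Door:** I swung it at a moderate speed and pressed it past the catch to a firm stop at about 27 N. In the top view its edge is parallel to the front of the incubator, and the last reading of the push point (660–662, about 50) fits the shut position (661). A camera reading is only good to about 4 mm there (about 0.025 rad), so the 0.012 rad limit rests on the firm stop and the parallel edge, not on a direct measurement.
- **Start key:** I pressed it with the fingertips down to about 31 mm above the bench at about 37 N, which means it bottomed. The arm then moved clear and touches nothing.
- **Other things:** The bottle, tip box, tape, pen basket, carton and notes all read within about 5 mm of their first readings. I had no first position reading for the yellow rack, so I could not compare it. The arm hid it in the final side view, but the network found it upright-looking at (550, 427), and nothing came near it.

In the last check, neither network picture found the rack or the shelf through the clear door and roof. I confirmed those by eye in the top picture and from the readings taken before the door was shut.

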